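Index a tumbler on to its next facet and hold it for marking

TASK

The drinking glass in the green dividing stand has just had a facet line scribed: swing the scriber arm by its orange handle right out, away from the glass, until it is against its stop, and only then turn the black wing knob clockwise (seen from above), feeling for the clicks, to the third click from where it stands. Do not run on past the third click, do not touch the glass, and leave the other things on the bench alone. Finish gripping the knob still at that third stop: keep hold of it and do not let go, because the next line is scribed while you hold.

Things in the scene. Friction and masses are not known exactly. Their poses are not given: they have to be found in the camera images.
- divider: Green bed of the dividing stand, bolted down, 190 (x) by 390 mm (y), top 28 mm above the bench. Origin on the bench near its middle; x away from the operator, y to the left, z up. In this frame the knob's upright axis is at (0, 115) mm, the glass's at (0, -55), the scriber arm's pivot at (85, -160). A belt turns the glass 1:1 with the knob.
- index_knob (a joint): Angle of the wing knob, rad: 0 in the notch where it starts (wing seated in it), growing clockwise seen from above. A sprung ball clicks into a notch every 0.349 rad (20 deg): clicks at 0.349, 0.698 and 1.047. Leaving a notch takes about 0.25 N m, falling to nothing at the crest half way on; then it snaps into the next. No end stops.
- knob_grip (a point): Where to grip the knob: on its upright axis, 108 mm above the bench, in the middle of the black wing, a straight bar 66 mm long, 18 mm thick, 36 mm high (88 to 124 mm above the bench), white line on top at one end. Axes turn with it: x along the wing toward the white line, y across its thickness, z up.
- index_plate (a point): Top centre of the steel notched plate under the knob, 60 mm above the bench, on the knob's axis; plate 98 mm across, turning with the knob, a red dot at its starting notch. Above it a 26 mm hub, then the knob's 42 mm round collar from 84 to 92 mm above the bench.
- plunger_block (a point): Top centre of the steel block of the ball plunger (26 by 22 mm), 68 mm above the bench, 88 mm out from the knob's axis. It sits on the index head, which is clamped at a different angle about the knob's axis each time; the white line of the wing points over this block at the start.
- scriber (a joint): Swing of the scriber arm in rad: 0 with the scriber's point at the glass, growing anticlockwise seen from above as the arm swings away from the glass; stops dead at 1.1. Stiff enough to stay where it is left (about 0.05 N m, under 1 N at the handle). Starts between 0 and 0.04.
- scriber_handle (a point): Middle of the orange upright pin handle of the scriber arm, 143 mm above the bench. Pin round, 14 mm thick, from 121 to 165 mm above the bench, on the arm's elbow block (22 mm square, top at 115 mm), 85 mm from the pivot. Axes turn with the arm: -x along the arm from pivot to handle, +y along the scriber toward its point, z up.
- scriber_pivot (a point): Point on the arm's upright pivot axis, level with scriber_handle (143 mm above the bench). Nothing is there: the post and hub end 116 mm above the bench.
- scriber_tip (a point): Point of the scriber, 107 mm above the bench, 68 mm from the handle's axis.
- tumbler: The glass in the stand, with its turntable: a clear drinking glass with a red lip, 72 mm across, 90 mm high, foot 58 mm and rim 148 mm above the bench, held at its foot by three jaws on a 112 mm round aluminium turntable. Origin on its upright axis, 34 mm above the bench. Turns with the knob. Not to be touched.
- spare_tumbler: Finished clear glass with a blue lip, 72 mm across, 90 mm high, loose on the bench; origin at the centre of its foot. Leave alone.
- polish_jar: White closed jar with a red cap, 62 mm across, 85 mm high, loose on the bench; origin at the centre of its base. Leave alone.
- diamond_pad: Yellow diamond hand pad, a block 90 by 55 by 25 mm lying flat; origin at the centre of its underside. Leave alone.
- paddle: Cork paddle with a wooden handle, 240 mm long overall, 14 mm thick, lying flat: blade 110 by 75 mm towards its +x, handle 130 by 24 mm towards -x; origin on the underside where they meet. Leave alone.

How it is judged (in metres and radians):
On the way, in this order (a step that is already met when the one before it is completed fails the run):
1. the scriber arm is swung right out, away from the glass, the knob not yet turned (value of joint scriber above 1 rad and value of joint index_knob below 0.17 rad), for 0.2 s.
2. the knob is turned clockwise to the first click (value of joint scriber above 1 rad and value of joint index_knob between 0.25 and 0.6 rad), for 0.02 s.
3. the knob stands at the third click, gripped (value of joint scriber above 1 rad and value of joint index_knob between 0.967 and 1.127 rad and contact force between the fingers and index_knob above 3 N and distance between the grasp point and knob_grip below 0.035 m), for 0.3 s.
At the end, for the whole second after the job is handed in: The scriber arm is swung out (more than 1.0 rad, its stop being at 1.1), the knob is still in its third notch (within 0.08 rad of 1.047) and the fingers are round it, gripping with more than 3 N, through the last second (all of step 3 and velocity of joint index_knob between -0.1 and 0.1 rad/s); the arm keeps its last pose, push and grip.
It fails at once if the knob is turned from its starting notch while the scriber is still near the glass (value of joint index_knob above 0.2 rad and value of joint scriber below 0.6 rad).
It fails at once if the knob runs on past the third click towards the fourth (value of joint index_knob above 1.28 rad).
It fails at once if the glass in the stand is touched (contact force between any of the arm, the fingers and tumbler above 2 N).
It fails at once if something else on the bench is moved (distance of any of spare_tumbler, polish_jar, diamond_pad, paddle from where it was at the start of the episode above 0.015 m).
It fails at once if a standing glass or jar is tipped (angle between any of spare_tumbler, polish_jar's own z axis and vertical above 0.3 rad).
It also fails if it takes over 48 s, if anything falls off the work surface, if the arm or the gripper's body presses on something with over 40 N, if the wrist force passes 120 N, or if a joint passes its speed limit or range.

ROBOT

A 6-joint arm with a two-finger parallel gripper is mounted at the origin on the work surface. World frame = base frame: x ahead of the robot, y to its left, z up, the work surface at z = 0. Lengths are in m, angles in degrees, forces in N, time in s.
With the tool pointing down it reaches from about 0.4 to 0.825 m from the base axis. Payload 7 kg.
Tool frame: the origin (TCP) lies between the finger pads; the fingertips stand 19 mm ahead of it and the grasp point (between the pads) is the TCP; z points along the fingers, y is the line along which they close (so a half turn about z gives the same grasp; the last joint's range is limited). The gripper opens to 88 mm and grips with 3 to 60 N. Pads are 19 mm wide; open, the fingers measure 130 mm over their backs; the gripper's body (78 mm by 193 mm) begins 47 mm behind the grasp point.
Start: joints at [-53.91, 20.546, 0.682, 0, -70.136, -16.507], TCP at [0.226, -0.636, 0.246] pointing down, gripper open.
Joint ranges: [-176.03, 176.03], [-82.01, 121.73], [-58.28, 71.71], [-173.87, 95.51], [-174.79, -0.11], [-173.66, 173.66]. Speed limits (degrees/s): [136.94, 136.94, 172.46, 180, 180, 180].

INTERFACE

Orientations are given as [roll, pitch, yaw] about the fixed x, y, z axes, in that order (R = Rz(yaw) Ry(pitch) Rx(roll)).
In Python, from plant import get_obs, snapshot, close_job, spot_in, spot_point gives the robot as it stands.
- The arm moves only by the tool play_rows, never from a script. Its argument "plan" is a list of rows, each a list of 6 numbers: the shift along the tool's x, y, z in cm, then the turn, a rotation vector about the tool's x, y, z in degrees. A call has 1 to 20 rows; each row shifts and turns the commanded pose from where the row before left it, along the tool's axes as they then stand; what a row does not reach is not made up. A row lasts 1/12 s, in which the tool goes at most 41.7 mm and 7.16 degrees, less where a joint would pass 70% of its speed; a pose out of reach is approached as far as the arm can. A call is refused whole if a number of a shift passes 4.17 or a number of a turn 7.16, either way. A call with a gripper value outside its range is refused whole. "grip" is the finger opening in cm, from 0 to 8.76, set as the call begins (left out, the last holds). The fingers move at their own pace and stop on an object; the grip force is fixed at half the most. Time passes only in rows, so rows that do not move let the fingers close. It gives the time, the measured TCP pose, the force, the opening and the grip force at its end, in the units of the state.
- get_obs(): the state, without advancing time (a new reading comes with each control period).
- snapshot(name): name is "scene" or "top" or "wrist"; returns a dict with "frame" (384x512x3 uint8, red, green, blue), "fx", "fy", "cx", "cy" (pixels), "k1" (the pictures are not rectified: a ray, as slopes to the right and down, at radius r is drawn at 1 + k1 r^2 times it, then the intrinsics apply), "position" and "attitude" of the camera in the world. Camera axes: x right, y down, z forward; pixel columns grow to the right and rows downward; lengths in m; the calibration is good to about 2 mm. A picture is of the moment at which its call begins. There is no depth.
- close_job(): hands the job in; it is judged then, once.
Trained networks look in the newest picture that a camera, given by its name, has taken for a name from the list of things; names that differ only in an ending like _2 or _b are one class to them, and where a whole thing is asked for, a point or a joint stands for the part that bears it (a point fixed in the world has none). Each returns a list of dicts, best first, with "score" (0 to 1); they miss things now and then, are a little off and sometimes report something else, mostly with a low value. They report only what shows in the picture. A call takes as long as a camera call.
- spot_in(camera, thing): "position" ([x, y, z] in m, in world coordinates, good to about 4 mm: the middle of the surface that is visible of it).
- spot_point(camera, thing): "position" ([x, y, z] in m, in world coordinates, good to about 4 mm: a listed point, or the origin of a listed thing).
The state is a dict: "clock": time; "joint_pos": joint angles; "qvel": joint speeds; "tau": joint torques, N m; "tool_pos": TCP position; "orientation": TCP orientation; "force": force on the tool from outside, world axes, zero at the start; "moment": the same for the moment, N m; "opening": finger opening in m; "gripper_force": force on a finger pad.
Only numpy, scipy, OpenCV 4.12 (cv2) and the standard library are available. Lean on these libraries where they do the work, as an engineer would, in place of code of your own. Each camera call takes 0.05 s, during which the arm holds its last target. There are 200 camera calls.

## Working session

There is one attempt and no reset: what is moved stays moved. The work goes in short steps, Python scripts to look and compute and a tool call to move; the robot and the scene stay as the last step left them, time stands still between calls to the robot, and variables do not carry over. Pictures are saved under pics/ and viewed, at most 10 in all, crops included, and the job is handed in when it is done.

Besides the shell and the picture viewer there is one more tool, called after "Request:" as name([rows], argument=value, ...), one row to a line, values as JSON. play_rows: Moves the arm, as the interface text tells. Its arguments: {"type":"object","properties":{"plan":{"type":"array","items":{"type":"array","items":{"type":"number"}}},"grip":{"type":"number"}},"required":["plan"]}

```bash
mkdir -p pics
cat > h.py <<'E'
import numpy as np,cv2
from plant import *
def save(cam,name):
    s=snapshot(cam);cv2.imwrite('pics/'+name+'.png',s['frame'][:,:,::-1]);return s
def pts(cam,names,f=spot_point):
    for n in names:
        print(cam,n,[(np.round(d['position'],4).tolist(),round(d['score'],2)) for d in f(cam,n)[:2]])
E
python3 - <<'E'
from h import *
for c in('top','scene'):
    s=save(c,c+'0')
    pts(c,['divider','knob_grip','plunger_block','index_plate','scriber_handle','scriber_pivot','scriber_tip','tumbler','spare_tumbler','polish_jar','diamond_pad','paddle'])
im=[cv2.imread(f'pics/{c}0.png') for c in('top','scene')]
cv2.imwrite('pics/both.png',cv2.resize(np.vstack(im),None,fx=.78,fy=.78))
o=get_obs();print(o['clock'],o['tool_pos'],o['orientation'],o['opening'])
E
```

```text
top divider [([0.5585, 0.0388, 0.003], 0.55)]
top knob_grip [([0.5793, 0.1464, 0.1081], 0.77)]
top plunger_block [([0.6588, 0.1442, 0.0701], 0.69)]
top index_plate [([0.5738, 0.1467, 0.0643], 0.85)]
top scriber_handle [([0.5358, -0.1204, 0.1425], 0.59)]
top scriber_pivot [([0.6169, -0.1301, 0.1458], 0.69)]
top scriber_tip [([0.5432, -0.0529, 0.1072], 0.59), ([0.6582, -0.3778, 0.001], 0.53)]
top tumbler [([0.5498, -0.0163, 0.0319], 0.65), ([0.5328, -0.1181, 0.1413], 0.49)]
top spare_tumbler [([0.6575, 0.4143, 0.0017], 0.77)]
top polish_jar [([0.4581, 0.4024, 0.0027], 0.96)]
top diamond_pad [([0.6613, -0.3805, 0.0014], 0.9)]
top paddle [([0.4493, -0.4845, -0.0032], 0.85)]
scene divider [([0.5595, 0.0378, 0.0033], 0.85), ([0.6619, 0.1441, 0.0691], 0.49)]
scene knob_grip [([0.5771, 0.1516, 0.1044], 0.87)]
scene plunger_block [([0.6615, 0.1444, 0.0699], 0.69)]
scene index_plate [([0.5746, 0.1504, 0.0577], 0.67)]
scene scriber_handle [([0.5359, -0.1228, 0.1435], 0.59)]
scene scriber_pivot [([0.6173, -0.1376, 0.1436], 0.64)]
scene scriber_tip [([0.5448, -0.054, 0.107], 0.77)]
scene tumbler [([0.5516, -0.0147, 0.034], 0.88), ([0.4429, -0.4866, -0.0019], 0.7)]
scene spare_tumbler [([0.6555, 0.413, 0.0004], 0.56), ([0.5782, 0.1547, 0.1072], 0.46)]
scene polish_jar [([0.4559, 0.4038, 0.0064], 0.68)]
scene diamond_pad [([0.5607, 0.0396, -0.0002], 0.73), ([0.6597, -0.3753, 0.0012], 0.68)]
scene paddle [([0.4455, -0.4835, 0.002], 0.78)]
1.3 [ 0.22621598 -0.63592346  0.2455586 ] [ 1.79997433e+02 -1.39579215e-03 -1.60415831e+02] 0.0874763042855168
```

View pics/both.png

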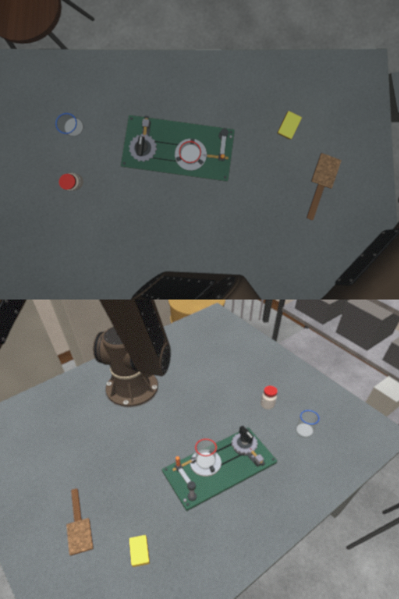

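The top view (upper half) shows the stand with the knob at about (143,147), the glass at (190,153) and the scriber at (222,150). The scene view agrees. The stand's yaw is about -8.8°, and the network positions are consistent with it. I'm moving above the handle.

Request:
play_rows([
  [-2.32,1.9,0,0,0,0],
  [-2.32,1.9,0,0,0,0],
  [-2.32,1.9,0,0,0,0],
  [-2.32,1.9,0,0,0,0],
  [-2.32,1.9,0,0,0,0],
  [-2.32,1.9,0,0,0,0],
  [-2.32,1.9,0,0,0,0],
  [-2.32,1.9,0,0,0,0],
  [-2.32,1.9,0,0,0,0],
  [-2.32,1.9,0,0,0,0],
  [-2.32,1.9,0,0,0,0],
  [-2.32,1.9,0,0,0,0],
  [-2.32,1.9,0,0,0,0],
  [-2.32,1.9,0,0,0,0],
  [-2.32,1.9,0,0,0,0],
  [-2.32,1.9,0,0,0,0],
  [-2.32,1.9,0,0,0,0],
  [-2.32,1.9,0,0,0,0],
  [-2.32,1.9,0,0,0,0],
  [-2.32,1.9,0,0,0,0],
], grip=5)

```text
clock: 2.97
tool_pos: [0.5366, -0.121, 0.2459]
orientation: [-180.0, 0.0, -160.4]
force: [1.1, -0.1, -0.4]
opening: 0.0499
gripper_force: 0.0
```

Request:
play_rows([
  [0,0,0,0,0,-6.14],
  [0,0,0,0,0,-6.14],
  [0,0,0,0,0,-6.14],
  [0,0,0,0,0,-6.14],
  [0,0,0,0,0,-6.14],
  [0,0,0,0,0,-6.14],
  [0,0,0,0,0,-6.14],
  [0,0,0,0,0,-6.14],
  [0,0,0,0,0,-6.14],
  [0,0,0,0,0,-6.14],
  [0,0,0,0,0,0],
  [0,0,0,0,0,0],
])

```text
clock: 3.97
tool_pos: [0.536, -0.1224, 0.2457]
orientation: [-180.0, 0.0, -99.2]
force: [-1.0, 0.0, 0.2]
opening: 0.0502
gripper_force: 0.0
```

Run:
```python
from h import *
from scipy.spatial.transform import Rotation as Ro
s=save('wrist','w1')
pts('wrist',['scriber_handle','scriber_pivot','scriber_tip','tumbler','knob_grip','plunger_block'])
snapshot('top');pts('top',['scriber_handle'])
snapshot('scene');pts('scene',['scriber_handle'])
o=get_obs();print(o['clock'],o['tool_pos'],o['orientation'],o['joint_pos'],o['force'])
```

```text
wrist scriber_handle [([0.5364, -0.1232, 0.1429], 0.77)]
wrist scriber_pivot [([0.618, -0.1321, 0.1445], 0.88)]
wrist scriber_tip []
wrist tumbler []
wrist knob_grip [([0.5509, -0.0203, 0.0303], 0.59), ([0.537, -0.1249, 0.1396], 0.5)]
wrist plunger_block []
top scriber_handle []
scene scriber_handle [([0.5348, -0.1216, 0.146], 0.67), ([0.6571, 0.4153, 0.004], 0.66)]
4.5167 [ 0.53601614 -0.12240437  0.24553953] [ 1.79998234e+02  1.48468805e-03 -9.90358140e+01] [ 7.55187359e+00  8.78285243e+00 -1.52436147e+01 -2.10973915e-03
 -6.59748013e+01 -1.65868286e+01] [-1.19618355 -0.12053573 -0.97400381]
```

View pics/w1.png

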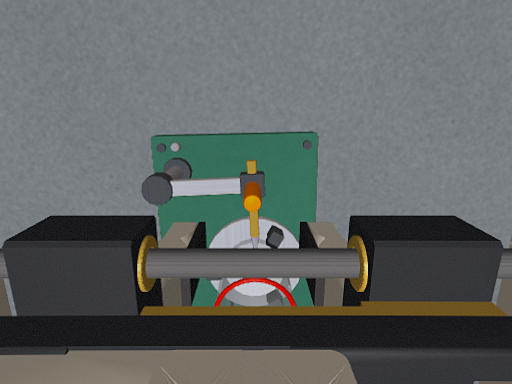

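The wrist view shows the orange pin at (252,203), centred between the fingers and clear of the red rim at (255,300). I'll descend and grip.

Request:
play_rows([
  [0,0,2,0,0,0],
  [0,0,2,0,0,0],
  [0,0,2,0,0,0],
  [0,0,2,0,0,0],
  [0,0,1.9,0,0,0],
  [0,0,0,0,0,0],
  [0,0,0,0,0,0],
])

```text
clock: 5.1
tool_pos: [0.5356, -0.1225, 0.1461]
orientation: [179.9, -0.0, -99.0]
force: [0.0, -0.7, 0.6]
opening: 0.0502
gripper_force: 0.0
```

Request:
play_rows([
  [0,0,0,0,0,0],
  [0,0,0,0,0,0],
  [0,0,0,0,0,0],
  [0,0,0,0,0,0],
  [0,0,0,0,0,0],
  [0,0,0,0,0,0],
], grip=0)

```text
clock: 5.6
tool_pos: [0.5362, -0.1224, 0.147]
orientation: [-180.0, 0.0, -99.0]
force: [-0.1, 0.1, -0.2]
opening: 0.0152
gripper_force: 0.0
```

Request:
play_rows([
  [0,0,0,0,0,0],
  [0,0,0,0,0,0],
  [0,0,0,0,0,0],
  [0.445,-0.012,0,0,0,-3],
  [0.445,-0.012,0,0,0,-3],
  [0.445,-0.012,0,0,0,-3],
  [0.445,-0.012,0,0,0,-3],
])

```text
clock: 6.18
tool_pos: [0.5361, -0.1401, 0.1469]
orientation: [-179.9, -0.0, -86.8]
force: [3.8, 1.0, 0.7]
opening: 0.0134
gripper_force: 30.0
```

Request:
play_rows([
  [0.445,-0.012,0,0,0,-3],
  [0.445,-0.012,0,0,0,-3],
  [0.445,-0.012,0,0,0,-3],
  [0.445,-0.012,0,0,0,-3],
  [0.445,-0.012,0,0,0,-3],
  [0.445,-0.012,0,0,0,-3],
  [0.445,-0.012,0,0,0,-3],
  [0.445,-0.012,0,0,0,-3],
  [0.445,-0.012,0,0,0,-3],
  [0.445,-0.012,0,0,0,-3],
  [0.445,-0.012,0,0,0,-3],
  [0.445,-0.012,0,0,0,-3],
  [0.445,-0.012,0,0,0,-3],
  [0.445,-0.012,0,0,0,-3],
  [0.445,-0.012,0,0,0,-3],
  [0.445,-0.012,0,0,0,-3],
  [0,0,0,0,0,0],
])

```text
clock: 7.6
tool_pos: [0.57, -0.2004, 0.1469]
orientation: [-179.7, -0.2, -38.8]
force: [8.3, 8.6, -0.9]
opening: 0.0135
gripper_force: 30.0
```

Request:
play_rows([
  [0.2,-0.1,0,0,0,-1],
  [0.2,-0.05,0,0,0,-1],
  [0.2,0,0,0,0,-1],
  [0.2,0,0,0,0,0],
  [0,0,0,0,0,0],
  [0,0,0,0,0,0],
])

```text
clock: 8.1
tool_pos: [0.5725, -0.2023, 0.1468]
orientation: [-179.9, 0.2, -36.0]
force: [-7.4, 19.1, 12.7]
opening: 0.0134
gripper_force: 30.0
```

Run:
```python
from h import *
save('wrist','w2');pts('wrist',['scriber_handle','scriber_pivot'])
o=get_obs();print(o['clock'],o['tool_pos'],o['orientation'],o['force'],o['moment'])
```

```text
wrist scriber_handle [([0.5721, -0.2048, 0.1416], 0.71)]
wrist scriber_pivot []
8.25 [ 0.57251208 -0.20224898  0.14677724] [-179.88363705    0.23184343  -35.999941  ] [-6.55027385 19.97810424 12.85863809] [ 6.6996963   2.67578701 -0.05357127]
```

The tangential force shows the arm is at its stop, and the chord gives about 1.09 rad. I'll release and rise.

Request:
play_rows([
  [-0.15,0,0,0,0,0],
  [0,0,0,0,0,0],
  [0,0,0,0,0,0],
  [0,0,0,0,0,0],
  [0,0,0,0,0,0],
  [0,0,0,0,0,0],
  [0,0,-1.5,0,0,0],
  [0,0,-3,0,0,0],
  [0,0,-3,0,0,0],
  [0,0,-3,0,0,0],
  [0,0,0,0,0,0],
], grip=5)

```text
clock: 9.17
tool_pos: [0.5753, -0.2057, 0.2584]
orientation: [-179.8, -0.5, -36.0]
force: [0.8, 0.2, 0.5]
opening: 0.0499
gripper_force: 0.0
```

Run:
```python
from h import *
save('top','t3');pts('top',['scriber_handle','knob_grip','plunger_block'])
save('wrist','w3');pts('wrist',['scriber_handle','scriber_pivot','scriber_tip'])
s=save('scene','s3');pts('scene',['scriber_handle','knob_grip','plunger_block'])
o=get_obs();print(o['clock'],o['tool_pos'],o['orientation'],o['force'])
p=np.array([.574,.149,.248])-o['tool_pos'];a=np.radians(o['orientation'][2])
print(p@[np.cos(a),np.sin(a),0],p@[np.sin(a),-np.cos(a),0])
```

```text
top scriber_handle [([0.57, -0.197, 0.1418], 0.59)]
top knob_grip [([0.5755, 0.1477, 0.1071], 0.93)]
top plunger_block [([0.6616, 0.1412, 0.0691], 0.84)]
wrist scriber_handle [([0.5741, -0.2025, 0.138], 0.58)]
wrist scriber_pivot [([0.6186, -0.133, 0.1452], 0.58), ([0.5186, -0.1596, 0.1113], 0.53)]
wrist scriber_tip [([0.5224, -0.1599, 0.1097], 0.73)]
scene scriber_handle [([0.571, -0.1991, 0.1435], 0.61), ([0.5511, -0.0168, 0.0361], 0.21)]
scene knob_grip [([0.5777, 0.1541, 0.1058], 0.82), ([0.6611, -0.3771, -0.0027], 0.53)]
scene plunger_block [([0.6629, 0.1395, 0.0706], 0.65)]
9.7667 [ 0.57251927 -0.20457406  0.25114023] [ 1.79974282e+02  3.39403906e-02 -3.60139357e+01] [-0.54139277 -1.15199286  0.43787308]
-0.20669745620008692 -0.2868675072164871
```

Request:
play_rows([
  [-1.72,-2.39,0,0,0,0],
  [-1.72,-2.39,0,0,0,0],
  [-1.72,-2.39,0,0,0,0],
  [-1.72,-2.39,0,0,0,0],
  [-1.72,-2.39,0,0,0,0],
  [-1.72,-2.39,0,0,0,0],
  [-1.72,-2.39,0,0,0,0],
  [-1.72,-2.39,0,0,0,0],
  [-1.72,-2.39,0,0,0,0],
  [-1.72,-2.39,0,0,0,0],
  [-1.72,-2.39,0,0,0,0],
  [-1.72,-2.39,0,0,0,0],
  [0,0,0,0,0,-6.6],
  [0,0,0,0,0,-6.6],
  [0,0,0,0,0,-6.6],
  [0,0,0,0,0,-6.6],
  [0,0,0,0,0,-6.6],
  [0,0,0,0,0,0],
  [0,0,0,0,0,0],
])

```text
clock: 11.35
tool_pos: [0.5743, 0.1488, 0.2515]
orientation: [180.0, 0.0, -3.2]
force: [-0.3, -0.0, -0.4]
opening: 0.05
gripper_force: 0.0
```

Run:
```python
from h import *
s=save('wrist','w4')
for i in range(2):
    pts('wrist',['knob_grip','plunger_block','index_plate']); snapshot('wrist')
print({k:(np.round(v,3).tolist() if not isinstance(v,float) else v) for k,v in s.items() if k!='frame'})
o=get_obs();print(o['clock'],o['tool_pos'],o['orientation'],o['joint_pos'],o['force'])
```

```text
wrist knob_grip [([0.5757, 0.1538, 0.1057], 0.83)]
wrist plunger_block [([0.6643, 0.1441, 0.0682], 0.57)]
wrist index_plate [([0.5757, 0.1545, 0.0583], 0.89)]
wrist knob_grip [([0.5755, 0.1531, 0.109], 0.57)]
wrist plunger_block [([0.6672, 0.1454, 0.0669], 0.94)]
wrist index_plate [([0.5755, 0.1521, 0.0576], 0.71), ([0.5609, 0.0394, -0.0013], 0.63)]
{'fx': 316.03000684246217, 'fy': 316.03000684246217, 'cx': 252.27478402240135, 'cy': 189.08140666208791, 'k1': 0.009571745464654698, 'position': [0.643, 0.144, 0.39], 'attitude': [164.85, -0.03, -93.234]}
11.8 [0.57429901 0.14872984 0.251592  ] [-1.79998533e+02 -2.41945401e-03 -3.05275034e+00] [ 3.33824293e+01  1.26843551e+01 -9.50477289e+00  2.77021979e-04
 -6.78080541e+01  5.35647158e+01] [-0.23330008  0.11188011 -0.17921133]
```

View pics/w4.png

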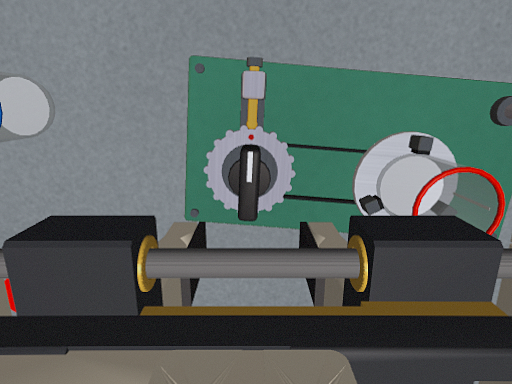

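View pics/w3.png

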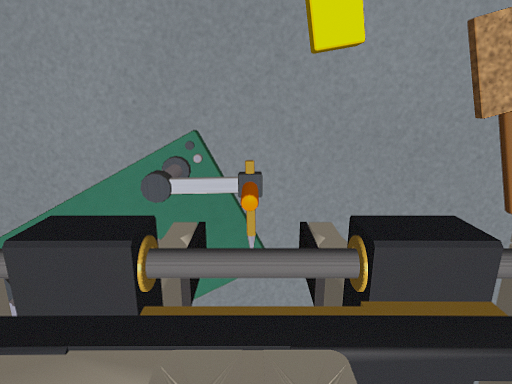

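The wrist view shows the black wing from about (250,147) to (248,217), its white line toward the plunger at (254,85), and the fingers straddling column 251. The earlier picture shows the scriber well swung out. I'll backproject the wing precisely.

```bash
cat >> h.py <<'E'
from scipy.spatial.transform import Rotation as Ro
def ray(s,px,z):
    K=np.array([[s['fx'],0,s['cx']],[0,s['fy'],s['cy']],[0,0,1.]])
    u=cv2.undistortPoints(np.array([[px]],float),K,np.array([s['k1'],0,0,0,0.]))[0,0]
    a=s['attitude'];R=Ro.from_euler('xyz',a,degrees=True).as_matrix() if np.ndim(a)==1 else np.array(a)
    d=R@[u[0],u[1],1];return s['position']+d*(z-s['position'][2])/d[2]
E
python3 - <<'E'
from h import *
s=save('wrist','w5')
for px,z in(((251,137),.06),((250,151),.124),((249,182),.124),((254,70),.068),((254,85),.068)): print(px,ray(s,px,z).round(4))
im=cv2.imread('pics/w5.png');c=cv2.resize(im[50:225,195:305],None,fx=3.4,fy=3.4,interpolation=cv2.INTER_CUBIC);cv2.imwrite('pics/c5.png',c)
g=cv2.cvtColor(im,6)
for r in range(150,181,6):
    row=g[r,238:262].astype(float);w=np.clip(row-110,0,None);w[:6]=0;w[-6:]=0;print(r,(w*np.arange(238,262)).sum()/max(w.sum(),1), row.astype(int).tolist())
E
```

```text
(251, 137) [0.6097 0.1475 0.06  ]
(250, 151) [0.6045 0.1484 0.124 ]
(249, 182) [0.5776 0.1508 0.124 ]
(254, 70) [0.6739 0.1411 0.068 ]
(254, 85) [0.6602 0.1418 0.068 ]
150 0.0 [81, 86, 76, 2, 31, 31, 31, 33, 30, 27, 25, 15, 15, 20, 20, 25, 24, 30, 31, 25, 22, 17, 54, 87]
156 250.05350553505534 [84, 79, 30, 28, 29, 43, 47, 48, 42, 111, 207, 222, 217, 222, 223, 46, 68, 78, 77, 63, 42, 28, 41, 92]
162 249.68297101449275 [66, 63, 13, 28, 39, 42, 45, 49, 35, 138, 232, 219, 217, 220, 186, 52, 71, 75, 71, 55, 39, 31, 37, 52]
168 249.34833659491193 [61, 44, 20, 31, 42, 46, 47, 42, 57, 155, 230, 217, 220, 219, 130, 58, 71, 71, 62, 40, 27, 28, 55, 73]
174 249.15891472868216 [58, 34, 26, 32, 40, 51, 48, 40, 83, 179, 226, 217, 222, 222, 44, 65, 71, 70, 55, 41, 24, 36, 73, 66]
180 248.8872458410351 [52, 25, 33, 33, 40, 45, 48, 42, 114, 213, 230, 227, 227, 190, 48, 66, 68, 65, 47, 33, 31, 37, 63, 65]
```

View pics/c5.png

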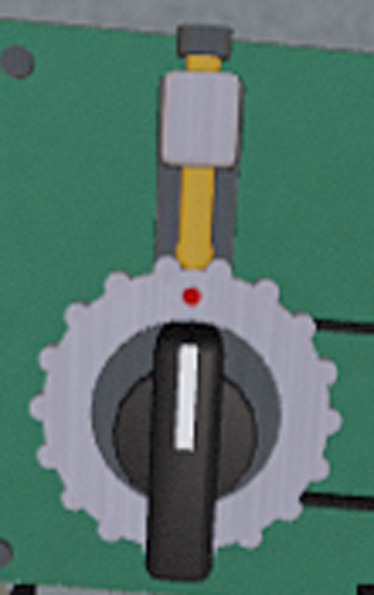

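Wing yaw is about -5.8° and the knob axis is at about (0.575, 0.151). I'll descend and grip.

Request:
play_rows([
  [0.05,-0.23,0,0,0,2.7],
  [0,0,2,0,0,0],
  [0,0,2,0,0,0],
  [0,0,2,0,0,0],
  [0,0,2,0,0,0],
  [0,0,2,0,0,0],
  [0,0,1.5,0,0,0],
  [0,0,1,0,0,0],
  [0,0,1,0,0,0],
  [0,0,0.1,0,0,0],
  [0,0,0,0,0,0],
  [0,0,0,0,0,0],
])

```text
clock: 12.85
tool_pos: [0.5755, 0.1513, 0.1164]
orientation: [-180.0, -0.1, -5.7]
force: [0.2, 0.4, 1.5]
opening: 0.0502
gripper_force: 0.0
```

Request:
play_rows([
  [0,0,0,0,0,0],
  [0,0,0,0,0,0],
  [0,0,0,0,0,0],
  [0,0,0,0,0,0],
  [0,0,0,0,0,0],
  [0,0,0,0,0,0],
  [0,0,0,0,0,0],
  [0,0,0,0,0,0],
], grip=0)

```text
clock: 13.52
tool_pos: [0.5751, 0.1519, 0.1158]
orientation: [-179.9, -0.0, -5.7]
force: [-1.4, 6.6, 1.0]
opening: 0.0179
gripper_force: 30.0
```

Run:
```python
from h import *
save('wrist','w6');pts('wrist',['knob_grip','plunger_block'])
save('scene','s6');pts('scene',['scriber_handle','knob_grip'])
o=get_obs();print(o['clock'],o['tool_pos'],o['orientation'],o['force'],o['moment'],o['opening'],o['gripper_force'])
```

```text
wrist knob_grip [([0.5745, 0.1528, 0.1053], 0.89)]
wrist plunger_block [([0.6665, 0.1446, 0.0669], 0.78)]
scene scriber_handle [([0.5731, -0.2013, 0.1437], 0.67), ([0.5756, 0.153, 0.0612], 0.36)]
scene knob_grip [([0.5786, 0.152, 0.1045], 0.79)]
13.8167 [0.57511977 0.15193777 0.11579783] [-1.79927075e+02 -3.59683275e-02 -5.70369047e+00] [-2.45386485  5.06976958  1.23316682] [ 1.69449981  0.73064132 -0.06778926] 0.0178777198178135 29.99346613883972
```

View pics/w6.png

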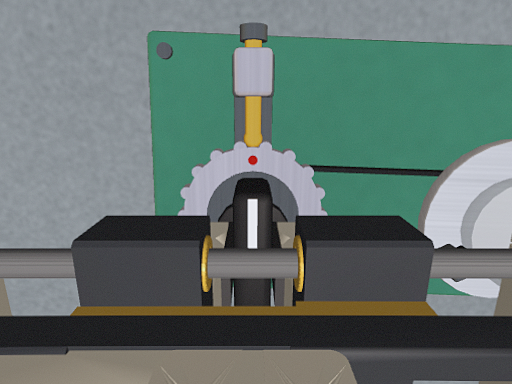

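The wing is gripped at 30 N and centred, with the red dot at (252,160) in line with the plunger. Turning to the first click.

Request:
play_rows([
  [0,-0.08,0,0,0,0],
  [0,0,0,0,0,2],
  [0,0,0,0,0,2],
  [0,0,0,0,0,2],
  [0,0,0,0,0,2],
  [0,0,0,0,0,2],
  [0,0,0,0,0,2],
  [0,0,0,0,0,2],
  [0,0,0,0,0,2],
  [0,0,0,0,0,2],
  [0,0,0,0,0,2],
  [0,0,0,0,0,0],
  [0,0,0,0,0,0],
  [0,0,0,0,0,0],
])

```text
clock: 14.98
tool_pos: [0.5751, 0.1518, 0.1158]
orientation: [-180.0, -0.0, -25.7]
force: [-1.5, 1.7, 3.1]
opening: 0.0181
gripper_force: 30.0
```

Run:
```python
from h import *
save('wrist','w7')
o=get_obs();print(o['clock'],o['tool_pos'],o['orientation'],o['force'],o['moment'],o['opening'],o['gripper_force'])
```

```text
15.0333 [0.57506107 0.15189386 0.11579352] [-1.79989617e+02 -9.95890922e-03 -2.56603275e+01] [-1.24380657  1.39624899  2.90423728] [ 0.60812488  0.82604091 -0.11125894] 0.017792913564674096 29.993819296360016
```

View pics/w7.png

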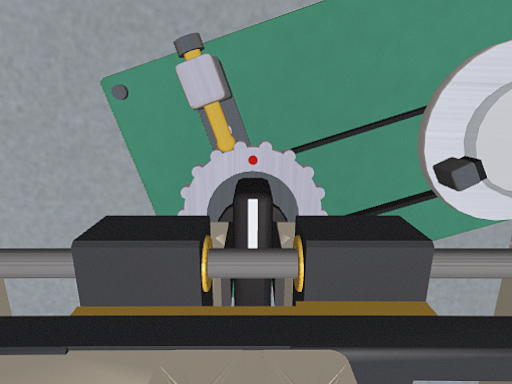

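The wing and red dot (252,160) turned with the gripper, and the plunger ball now sits one notch away at (226,145). That is the first click, with small forces. On to the second and third.

Request:
play_rows([
  [0,0,0,0,0,2],
  [0,0,0,0,0,2],
  [0,0,0,0,0,2],
  [0,0,0,0,0,2],
  [0,0,0,0,0,2],
  [0,0,0,0,0,2],
  [0,0,0,0,0,2],
  [0,0,0,0,0,2],
  [0,0,0,0,0,2],
  [0,0,0,0,0,2],
  [0,0,0,0,0,0],
  [0,0,0,0,0,0],
  [0,0,0,0,0,0],
])

```text
clock: 16.12
tool_pos: [0.575, 0.1518, 0.1158]
orientation: [180.0, -0.0, -45.6]
force: [-2.8, 1.6, 5.8]
opening: 0.0181
gripper_force: 30.0
```

Request:
play_rows([
  [0,0,0,0,0,2],
  [0,0,0,0,0,2],
  [0,0,0,0,0,2],
  [0,0,0,0,0,2],
  [0,0,0,0,0,2],
  [0,0,0,0,0,2],
  [0,0,0,0,0,2],
  [0,0,0,0,0,2],
  [0,0,0,0,0,2],
  [0,0,0,0,0,2],
  [0,0,0,0,0,0],
  [0,0,0,0,0,0],
  [0,0,0,0,0,0],
  [0,0,0,0,0,0],
  [0,0,0,0,0,0],
  [0,0,0,0,0,0],
])

```text
clock: 17.45
tool_pos: [0.5748, 0.1516, 0.1158]
orientation: [180.0, -0.0, -65.6]
force: [-2.5, 1.9, 4.7]
opening: 0.0177
gripper_force: 30.0
```

Run:
```python
from h import *
save('wrist','w8');save('scene','s8');pts('scene',['scriber_handle','scriber_tip'])
save('top','t8');pts('top',['scriber_handle'])
o=get_obs();print(o['clock'],o['tool_pos'],o['orientation'],o['force'],o['moment'],o['opening'],o['gripper_force'])
```

```text
scene scriber_handle [([0.5714, -0.2001, 0.1421], 0.71)]
scene scriber_tip [([0.5143, -0.1618, 0.1073], 0.94)]
top scriber_handle [([0.5674, -0.1952, 0.1429], 0.76)]
17.75 [0.57486339 0.15166238 0.11577373] [ 1.79985912e+02 -7.38245549e-03 -6.56315315e+01] [-2.68829792  1.35607365  5.90707024] [ 0.35702736  1.16772999 -0.08976687] 0.017568997627998784 29.995396435260773
```

View pics/w8.png

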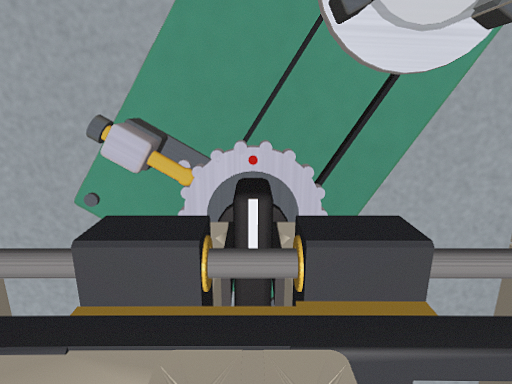

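View pics/s8.png

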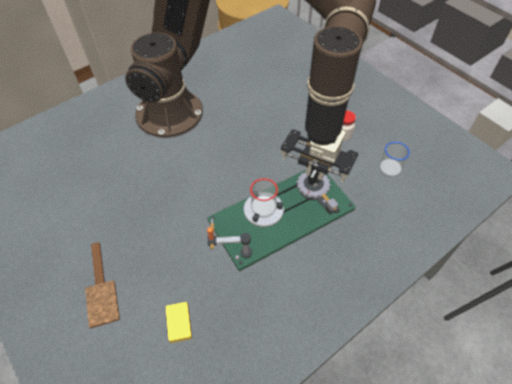

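The wing is turned 60° with the gripper: the ball sits in the notch at (187,178), three notches from the dot at (252,160). In the scene view the scriber is swung out at (213,235), and nothing else has moved.

```bash
python3 -c "
from plant import *
print(close_job())"
```

```text
the job is handed in; nothing more can be done
None
```

I swung the scriber arm out to its stop, turned the knob clockwise to the third click (60°) and handed the job in with the knob still gripped at 30 N; the hand-in returned no verdict.

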